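Clear the pit table: slide the carbon plates into the parts bin and clip the drivers back

TASK

Clear the pit table before the next heat: pull the grey parts bin well out from under the riser, slide every carbon-fibre plate flat along the riser top (press on it and drag, do not pick it up) over the open front edge so that it drops into the bin, then push the bin fully home. Snap every loose hex driver into the clip rack, one to a station, pressed right down between the spring clips with its handle centred and either end forward. Leave the other gear where it is.

Things in the scene. Friction and masses are not known exactly. Their poses are not given: they have to be found in the camera images.
- riser: White laminate riser fixed at the left: top 280 (x) x 270 mm (y), upper face 72 mm over the table, 12 mm thick. Origin on the table under its centre; x from its open front edge (x = -140 mm) to its back, y along the edge, z up. Lips 6 mm high, 5 mm thick on both side edges; none in front. Fixed upstand 75 mm high with magnetic strip and tools at the back (x over 110 mm). Smooth: plates slide at friction 0.2.
- riser_edge (a point): Middle of the riser's upper front edge, 72 mm over the table; axes as the riser.
- parts_bin (a joint): How far the grey plastic bin is pulled out from under the riser's front edge, along the riser's -x, in m: 0 fully home, 0.165 at the stop. It stays where it is left (friction about 1.5 N) and starts up to 20 mm out.
- bin_in (a point): Centre of the bin's inner floor, 12 mm over the table; moves with the bin, axes as the riser. Bin 240 (x) x 220 mm (y) outside, walls 4 mm, rim 52 mm over the table (8 mm below the underside of the riser top). When home its front wall stands 10 mm proud of the riser's front edge.
- bin_handle (a point): Middle of the bin's bar handle: level round bar 10 mm thick along the riser's y, 90 mm long, axis 40 mm over the table and 42 mm out from the bin's front wall (37 mm gap behind it; a stay at each end). Moves with the bin.
- plate_1: Near-black carbon-fibre plate flat on the riser top, 90 x 44 x 3 mm, about 25 g, cross-shaped: 30 mm wide, 44 mm wide over its middle 46 mm, a big hole. Origin: centre of its underside; x along its 90 mm length (starts within 9 degrees of the riser's x), z up. May be absent (None).
- plate_2: Near-black carbon-fibre plate flat on the riser top, 90 x 44 x 3 mm, about 25 g, H-shaped: 44 mm wide over the last 28 mm of each end, 30 mm between. Origin: centre of its underside; x along its 90 mm length (starts within 9 degrees of the riser's x), z up. May be absent (None).
- plate_3: Near-black carbon-fibre plate flat on the riser top, 90 x 44 x 3 mm, about 25 g, T-shaped: 30 mm wide, 44 mm wide from x = -5 to +45 mm, rows of small holes. Origin: centre of its underside; x along its 90 mm length (starts within 9 degrees of the riser's x), z up. May be absent (None).
- plate_4: Near-black carbon-fibre plate flat on the riser top, 90 x 44 x 3 mm, about 25 g, T-shaped: 30 mm wide, 44 mm wide from x = -45 to 0 mm, a row of three holes. Origin: centre of its underside; x along its 90 mm length (starts within 9 degrees of the riser's x), z up. May be absent (None).
- driver_1: Hex driver on the table, about 90 g: handle 110 mm long, in its middle a black octagonal rubber grip (50 mm long, 24 mm across flats, lying on a flat), at each side of that a round aluminium neck 20 mm thick and 30 mm long; steel shank 5 mm thick, 60 mm long at the +x end. Origin: on the axis at mid-grip, 12 mm over the table; x along the axis. Can roll onto another flat. May be absent (None).
- driver_2: Hex driver on the table, about 90 g: handle 110 mm long, in its middle a black octagonal rubber grip (50 mm long, 24 mm across flats, lying on a flat), at each side of that a round aluminium neck 20 mm thick and 30 mm long; steel shank 5 mm thick, 60 mm long at the +x end. Origin: on the axis at mid-grip, 12 mm over the table; x along the axis. Can roll onto another flat. May be absent (None).
- clip_rack: Clip rack fixed at the right: two aluminium bars, 190 mm along its y, 18 mm wide, 25 mm high, centred at x = +-40 mm (62 mm open space between, down to the table), each carrying two steel spring clips, one per station. Origin on the table at its centre; x along a seated driver's axis; z up.
- station_1 (a point): Where a driver's origin lies when seated: on its axis, midway between the bars, 35 mm over the table (necks rest on the bars), at y = +45 mm of the rack, axes as the rack. At x = +-40 mm a clip 14 mm wide takes each neck: sprung arms with lips 14 mm apart, 8 mm above the axis, flares up to 52 mm over the table. Press straight down, level, with 10 to 20 N to snap in. Takes either driver, either way round.
- station_2 (a point): Where a driver's origin lies when seated: on its axis, midway between the bars, 35 mm over the table (necks rest on the bars), at y = -45 mm of the rack, axes as the rack. At x = +-40 mm a clip 14 mm wide takes each neck: sprung arms with lips 14 mm apart, 8 mm above the axis, flares up to 52 mm over the table. Press straight down, level, with 10 to 20 N to snap in. Takes either driver, either way round.
- bumper: Bystander: black rubber bumper, 110 x 45 x 22 mm, on the back half of the riser top. Origin: centre of its underside.
- heat_sink: Bystander: gold finned motor heat sink, 40 x 46 x 30 mm, on the back half of the riser top. Origin: centre of its underside.
- servo_saver: Bystander: red plastic servo saver, 56 x 41 x 14 mm, on the back half of the riser top. Origin: underside of its hub.
- battery_pack: Bystander: hard-case battery pack, 139 x 47 x 25 mm, lying on the table at the back. Origin: centre of its underside.
- shock_oil: Bystander: small bottle, 36 mm in diameter, 95 mm high, standing at the back of the table. Origin: centre of its underside.

How it is judged:
By the outcome, as a careful person would: the job done as asked, in the order asked, and still so for the second after the job is handed in, with the robot touching nothing.
Of plate_1, plate_2, plate_3, plate_4 only 3 to 4 are there at a start; the rules pass over those that are not, and their reading is None.
Of driver_1, driver_2 only 1 to 2 are there at a start; the rules pass over those that are not, and their reading is None.
At some moment in a run one of plate_1, plate_2, plate_3, plate_4, driver_1, driver_2 may be knocked a few centimetres aside while the robot is not near it.
Once in a run the grip may slacken for a moment while it holds something.
It also fails if it takes over 210 s, if anything falls off the work surface, if the arm or the gripper's body presses on something with over 40 N, if the wrist force passes 120 N, or if a joint passes its speed limit or range.

ROBOT

A 7-joint arm with a two-finger parallel gripper is mounted at the origin on the work surface. World frame = base frame: x ahead of the robot, y to its left, z up, the work surface at z = 0. Lengths are in mm, angles in rad, forces in N, time in s.
With the tool pointing down it reaches from about 425 to 950 mm from the base axis. Payload 4.7 kg.
Tool frame: the origin (TCP) lies between the finger pads; the fingertips stand 17 mm ahead of it and the grasp point (between the pads) lies 2 mm behind it; z points along the fingers, y is the line along which they close (so a half turn about z gives the same grasp; the last joint's range is limited). The gripper opens to 85 mm and grips with 20 to 120 N. Pads are 22 mm wide; open, the fingers measure 114 mm over their backs; the gripper's body (76 mm by 85 mm) begins 54 mm behind the grasp point. The pads swing forward as they close: fully open they stand 13 mm farther back than shut.
Start: joints at [1.225, 0.469, -0.049, 1.532, 0.024, 1.141, -0.082], TCP at [210.327, -641.412, 248.335] pointing down, gripper open.
Joint ranges: [-2.59, 2.59], [-0.33, 1.99], [-1.39, 1.29], [0.1, 2.45], [-1.04, 4.18], [0.21, 1.99], [-2.66, 2.66]. Speed limits (rad/s): [2.57, 2.57, 3.14, 3.14, 3.14, 3.14, 3.14].

INTERFACE

Orientations are given as a 3x3 rotation matrix whose columns are the frame's x, y, z axes.
In Python, from station import manip gives the robot as it stands.
- The arm moves only by the shell command python3 -m pendant 'ROWS' [OPENING] [FORCE]. ROWS is JSON, one flat list of numbers, 6 for each row, row after row: the shift along the tool's x, y, z in units of 1 m (1.0 is 1 m), then the turn, a rotation vector about the tool's x, y, z in units of 30 degrees (1.0 is 30 degrees). In form: [tx, ty, tz, rx, ry, rz, tx, ty, tz, rx, ry, rz, ...]. A call has 1 to 5 rows; each row is the pose to reach, as a shift and turn from the pose commanded when the call began, along the tool's axes at that moment; what a row does not reach only later rows make up. A row lasts 1/12 s, in which the tool goes at most 41.7 mm and 7.16 degrees, less where a joint would pass 70% of its speed; a pose out of reach is approached as far as the arm can. A call with a number of a shift or a turn outside -1 to 1 is refused whole. A call with a gripper value outside its range is refused whole. OPENING is the gripper command: -1 is shut, 1 is fully open, values between are in proportion, set as the call begins (- or left out, the last holds). The fingers move at their own pace and stop on an object; FORCE is the grip in N (left out, the last holds). Time passes only in rows, so rows that repeat a pose let the fingers close. It gives the time, the measured TCP pose, the force, the opening and the grip force at its end, in the units of the state.
- manip.sense(): the state, without advancing time (a new reading comes with each control period).
- manip.camera(name): name is "side" or "top"; returns the picture (480x640x3 uint8, red, green, blue); there is no depth.
- manip.camera_info(name): a dict with "fx", "fy", "cx", "cy" (pixels), "R" (3x3) and "t" (3): a world point X has camera coordinates R X + t. Camera axes: x right, y down, z forward; pixel columns grow to the right and rows downward; lengths in mm; the calibration is good to about 2 mm. A picture is of the moment at which its call begins. camera_info takes no time and is no camera call.
- manip.job_done(): hands the job in; it is judged then, once.
The state is a dict: "time": time; "joint_positions": joint angles; "qd": joint speeds; "effort": joint torques, N m; "tool_pos": TCP position; "eef_rot": TCP orientation; "force": force on the tool from outside, world axes, zero at the start; "ft_torque": the same for the moment, N m; "width": finger opening in mm; "grip_force": force on a finger pad.
Only numpy, scipy, OpenCV 4.12 (cv2) and the standard library are available. Lean on these libraries where they do the work, as an engineer would, in place of code of your own. Each camera call takes 0.05 s, during which the arm holds its last target. There are 200 camera calls.

## Working session

There is one attempt and no reset: what is moved stays moved. The work goes in short steps, Python scripts to look and compute and a shell command to move; the robot and the scene stay as the last step left them, time stands still between calls to the robot, and variables do not carry over. Pictures are saved under pics/ and viewed, at most 14 in all, crops included, and the job is handed in when it is done.

```bash
mkdir -p pics; ls; python3 - <<'E'
from station import manip
import cv2
s=manip.sense(); print(s['time'],s['tool_pos'],s['eef_rot'],s['width'])
for n in('top','side'):
    cv2.imwrite(f'pics/{n}0.png',manip.camera(n)[:,:,::-1]); print(n,manip.camera_info(n))
E
```

```text
pics
0.0 [ 210.12547055 -640.85984106  247.23767203] [[ 9.50212088e-01  3.11603110e-01 -6.99554253e-04]
 [ 3.11603886e-01 -9.50210226e-01  1.88286935e-03]
 [-7.80156582e-05 -2.00710904e-03 -9.99997983e-01]] 85.0888805963453
top {'fx': 506.8743201185151, 'fy': 506.8743201185151, 'cx': 326.2654095659598, 'cy': 227.90971373725955, 'R': array([[ 0.00650372, -0.99994678, -0.00800816],
       [-0.98974812, -0.00529435, -0.14272573],
       [ 0.14267574,  0.0088543 , -0.98972988]]), 't': array([  7.56799476, 623.86634522, 998.82651122])}
side {'fx': 601.0089964637868, 'fy': 601.0089964637868, 'cx': 311.1499856719282, 'cy': 233.4715506168527, 'R': array([[-0.9809603 , -0.19379409,  0.01267852],
       [-0.15142809,  0.72236678, -0.67472644],
       [ 0.12159946, -0.66379973, -0.737959  ]]), 't': array([ 601.94119647,  145.7990924 , 1370.00967632])}
```

View both.

View pics/top0.png

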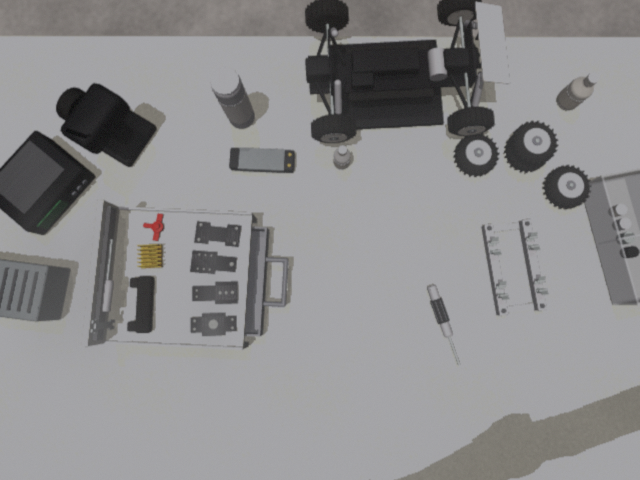

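View pics/side0.png

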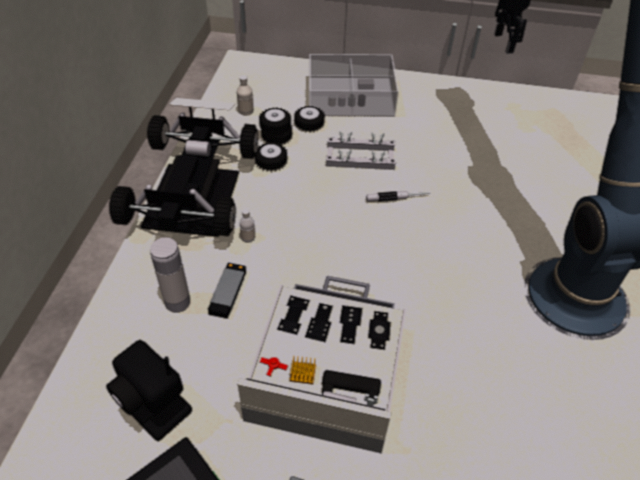

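```bash
cat > h.py <<'E'
import numpy as np, cv2
from station import manip
def p2w(n,u,v,z):
    c=manip.camera_info(n);R=np.array(c['R']);t=np.array(c['t'])
    C=-R.T@t; d=R.T@np.array([(u-c['cx'])/c['fx'],(v-c['cy'])/c['fy'],1])
    return C+d*(z-C[2])/d[2]
def w2p(n,X):
    c=manip.camera_info(n);p=np.array(c['R'])@X+np.array(c['t'])
    return np.array([c['fx']*p[0]/p[2]+c['cx'],c['fy']*p[1]/p[2]+c['cy']])
def crop(im,u0,v0,u1,v1,k,name):
    cv2.imwrite('pics/'+name,cv2.resize(im[v0:v1,u0:u1,::-1],None,fx=k,fy=k,interpolation=cv2.INTER_CUBIC))
E
python3 - <<'E'
import cv2
from h import *
im=cv2.imread('pics/top0.png')[:,:,::-1]
crop(im,90,195,300,350,3.8,'c1.png'); crop(im,415,210,555,370,3.7,'c2.png')
E
```

```text
(no output)
```

View pics/c1.png

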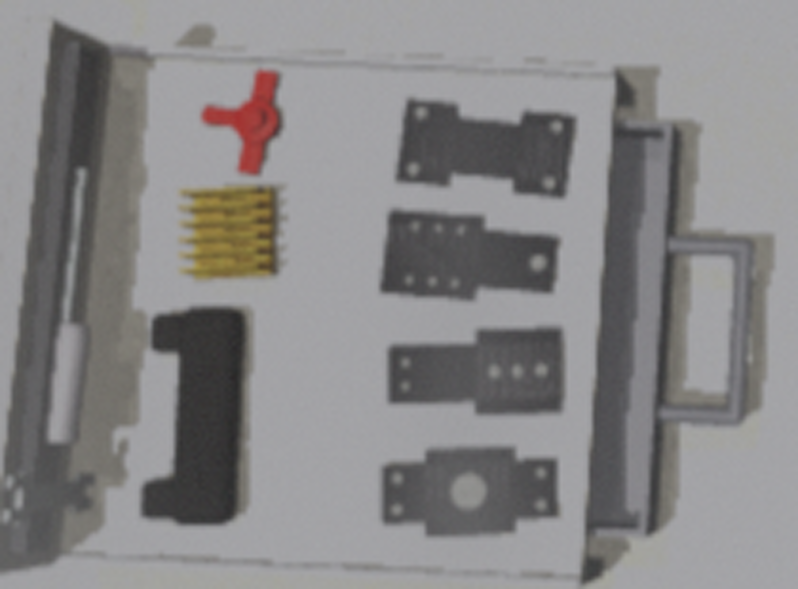

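View pics/c2.png

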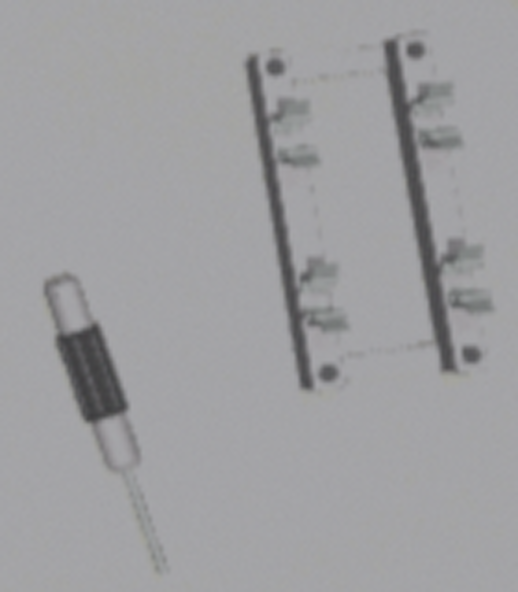

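```bash
python3 - <<'E'
from h import *
np.set_printoptions(precision=1,suppress=True)
A=lambda u,v,z:p2w('top',u/3.8+90,v/3.8+195,z)
B=lambda u,v,z:p2w('top',u/3.7+415,v/3.7+210,z)
a,b=A(616,72,72),A(584,582,72); print('edge',a,b,(a+b)/2,np.hypot(*(a-b)[:2]))
e=(a-b)[:2];e/=np.hypot(*e);ang=np.degrees(np.arctan2(e[1],e[0]));print('edge ang',ang)
h,k=A(748,242,40),A(738,418,40);print('handle',h,k,(h+k)/2)
f,g=A(672,125,52),A(652,535,52);print('binfront',f,g)
for n,u,v in(('2',487,148),('3',470,255),('4',475,370),('1',470,490)):print(n,A(u,v,75))
for n,u,v in(('bump',195,415),('hs',228,232),('ss',245,120)):print(n,A(u,v,85))
r=[B(*q,25) for q in((275,67),(328,373),(415,50),(471,354))];print('rack',*r,np.mean(r,0))
d=r[0]-r[1]+r[2]-r[3];print('rack y ang',np.degrees(np.arctan2(d[1],d[0])),(r[0]-r[2]))
p,q=B(60,275,12),B(124,470,12);print('drv',p,q,(p+q)/2,np.hypot(*(p-q)[:2]),B(92,372,12),B(165,572,12),np.degrees(np.arctan2(*(q-p)[1::-1])))
for u,v in((292,110),(297,157),(320,273),(325,318),(432,95),(440,140),(462,252),(470,300)):print(B(u,v,45))
E
```

```text
edge [647.5 160.6  72. ] [383.2 169.8  72. ] [515.4 165.2  72. ] 264.42885858501666
edge ang -1.9766320860219628
handle [560.3  91.8  40. ] [466.3  95.5  40. ] [513.3  93.6  40. ]
binfront [622.2 132.8  52. ] [405.7 138.2  52. ]
2 [606.1 227.   75. ]
3 [549.8 233.8  75. ]
4 [490.2 228.9  75. ]
1 [429.2 229.2  75. ]
bump [466.4 369.2  85. ]
hs [560.2 357.5  85. ]
ss [618.9 351.9  85. ]
rack [ 628.1 -329.8   25. ] [ 457.4 -352.3   25. ] [ 638.2 -409.2   25. ] [ 468.3 -431.6   25. ] [ 548.  -380.7   25. ]
rack y ang 7.5059253111213105 [-10.1  79.4   0. ]
drv [ 510.7 -208.3   12. ] [ 403.2 -241.3   12. ] [ 457.  -224.8   12. ] 112.52306108614505 [ 456.8 -224.9   12. ] [ 348.2 -262.3   12. ] -162.92825248395843
[ 601.2 -331.9   45. ]
[ 575.1 -333.6   45. ]
[ 511.6 -343.6   45. ]
[ 487.3 -345.2   45. ]
[ 610.  -409.5   45. ]
[ 585.  -412.7   45. ]
[ 523.5 -421.5   45. ]
[ 497.5 -424.4   45. ]
```

```bash
cat > rel.py <<'E'
import sys; from h import *
from scipy.spatial.transform import Rotation as Ro
# args: x y z yaw_of_tool_y_deg  (tool pointing down)
def rel(x,y,z,a):
    s=manip.sense();R=np.array(s['eef_rot']);a=np.radians(a)
    ty=np.array([np.cos(a),np.sin(a),0]);tz=np.array([0,0,-1.]);T=np.c_[np.cross(ty,tz),ty,tz]
    sh=R.T@(np.array([x,y,z])-s['tool_pos'])/1000; rv=np.degrees(Ro.from_matrix(R.T@T).as_rotvec())/30
    print('->',np.round(sh,4),np.round(rv,3),'rows>=%.1f'%(np.linalg.norm(sh)*1000/41.7))
if __name__=='__main__':
    s=manip.sense();print('t%.1f'%s['time'],'pos',np.round(s['tool_pos'],1),'F',np.round(s['force'],1),'w%.1f g%.1f'%(s['width'],s['grip_force']),'yaw %.1f'%np.degrees(np.arctan2(s['eef_rot'][1][1],s['eef_rot'][0][1])))
    v=list(map(float,sys.argv[1:]))
    for i in range(0,len(v),4): rel(*v[i:i+4])
E
python3 rel.py 500 -300 200 -72  515 93 120 -92
```

```text
t0.1 pos [ 210.2 -640.9  247.4] F [0.1 0.  0.1] w85.1 g0.0 yaw -71.8
-> [ 0.3816 -0.2336  0.0478] [-0.003  0.     0.005] rows>=10.8
-> [ 0.5183 -0.6022  0.1284] [-0.003  0.001  0.672] rows>=19.3
```

```bash
M="python3 -m pendant"
$M '[0.191,-0.117,0.024,0,0,0,0.191,-0.117,0.024,0,0,0,0.191,-0.117,0.024,0,0,0,0.191,-0.117,0.024,0,0,0,0.191,-0.117,0.024,0,0,0]' -0.2 60
python3 rel.py 515 93 120 -92
```

```text
time: 0.52
tool_pos: [345.2, -481.7, 225.6]
eef_rot: [[0.95, 0.311, -0.0], [0.311, -0.95, 0.001], [-0.0, -0.001, -1.0]]
force: [0.9, -0.9, -0.3]
width: 34.2
grip_force: 0.0
t0.5 pos [ 345.2 -481.7  225.6] F [ 0.9 -0.9 -0.3] w34.2 g0.0 yaw -71.9
-> [ 0.3403 -0.4933  0.1058] [-0.001  0.001  0.671] rows>=14.6
```

```bash

python3 -m pendant '[0.13,-0.15,0.035,0,0,0,0.13,-0.15,0.035,0,0,0,0.13,-0.15,0.035,0,0,0,0.13,-0.15,0.035,0,0,0,0.13,-0.15,0.035,0,0,0]' >/dev/null
python3 -m pendant '[0.11,-0.16,0.035,0,0,0,0.11,-0.16,0.035,0,0,0,0.11,-0.16,0.035,0,0,0,0.11,-0.16,0.035,0,0,0,0.11,-0.16,0.035,0,0,0]' > /dev/null
python3 -m pendant '[0.09,-0.17,0.035,0,0,0.67,0.09,-0.17,0.035,0,0,0.67,0.09,-0.17,0.035,0,0,0.67,0.09,-0.17,0.035,0,0,0.67,0.09,-0.17,0.035,0,0,0.67]' >/dev/null
python3 rel.py 515 93 120 -92 515 93 46 -92; python3 -c "
from h import *
crop(manip.camera('top'),180,200,340,320,4,'h1.png')"
```

```text
t1.8 pos [507.9  74.  121.2] F [ 1.7 -0.5 -0.5] w34.1 g0.0 yaw -92.1
-> [ 0.0064 -0.0193  0.0012] [ 0.001  0.    -0.002] rows>=0.5
-> [ 0.0064 -0.0193  0.0752] [ 0.001  0.    -0.002] rows>=1.9
```

View pics/h1.png

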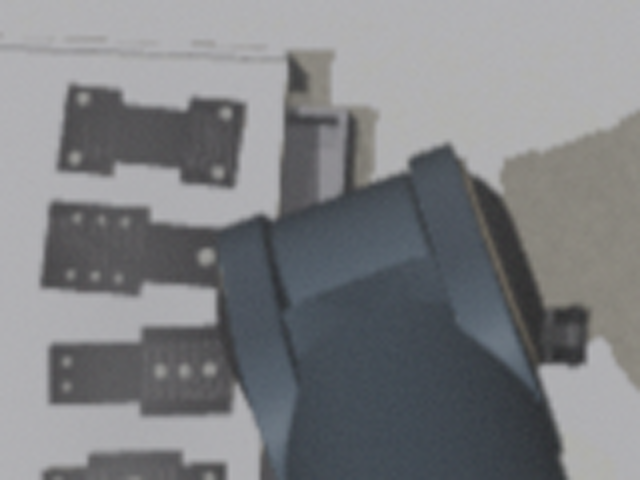

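```bash

python3 -m pendant '[0.006,-0.019,0,0,0,0,0.006,-0.019,0,0,0,0,0.006,-0.019,0.035,0,0,0,0.006,-0.019,0.072,0,0,0,0.006,-0.019,0.072,0,0,0]'
python3 -m pendant '[0,0,0,0,0,0,0,0,0,0,0,0,0,0,0,0,0,0,0,0,0,0,0,0,0,0,0,0,0,0]' -1 60;python3 rel.py
```

```text
time: 2.23
tool_pos: [510.0, 88.7, 44.2]
eef_rot: [[0.999, -0.035, -0.012], [-0.035, -0.999, -0.003], [-0.012, 0.004, -1.0]]
force: [-0.2, 0.6, -0.4]
width: 34.2
grip_force: 0.0
time: 2.65
tool_pos: [515.5, 91.2, 51.1]
eef_rot: [[0.999, -0.035, 0.002], [-0.035, -0.999, 0.0], [0.002, -0.0, -1.0]]
force: [-0.8, 0.5, 2.1]
width: 7.0
grip_force: 59.3
t2.6 pos [515.5  91.2  51.1] F [-0.8  0.5  2.1] w7.0 g59.3 yaw -92.0
```

```bash

python3 -m pendant '[0,0.02,0,0,0,0,0,0.05,0,0,0,0,0,0.08,0,0,0,0,0,0.11,0,0,0,0,0,0.13,0,0,0,0]'
python3 -m pendant '[0,0.01,0,0,0,0,0,0.013,0,0,0,0,0,0.013,0,0,0,0,0,0.013,0,0,0,0]';python3 -c "
from h import *
crop(manip.camera('side'),200,200,440,380,3.3,'h2.png')"
```

```text
time: 3.07
tool_pos: [510.3, -40.9, 51.1]
eef_rot: [[0.999, -0.036, 0.001], [-0.036, -0.999, -0.001], [0.001, 0.001, -1.0]]
force: [-1.8, 2.5, 2.9]
width: 7.2
grip_force: 59.7
time: 3.4
tool_pos: [509.9, -50.9, 51.0]
eef_rot: [[0.999, -0.034, 0.001], [-0.034, -0.999, 0.0], [0.001, -0.0, -1.0]]
force: [-3.3, 0.7, 6.3]
width: 7.2
grip_force: 60.4
```

View pics/h2.png

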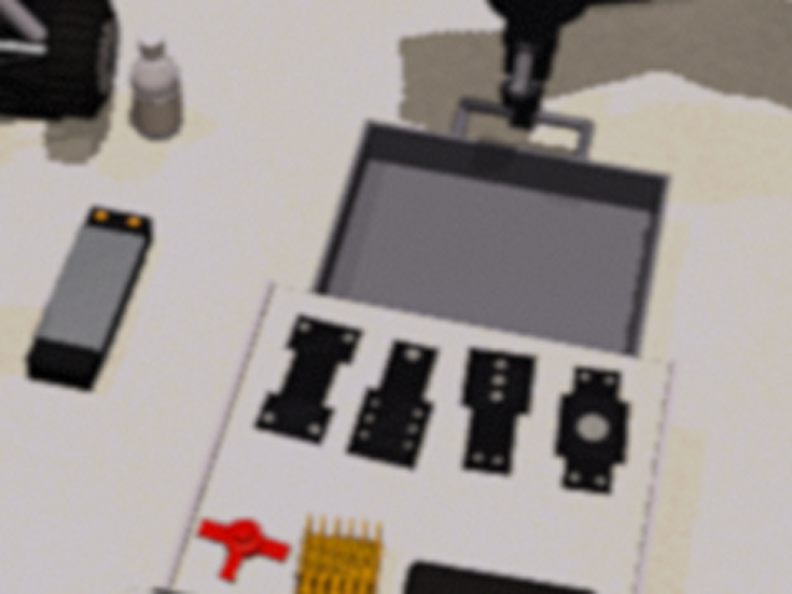

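```bash

python3 -m pendant '[0,0,0,0,0,0,0,0,0,0,0,0,0,0,-0.035,0,0,0,0,0,-0.075,0,0,0,0,0,-0.1,0,0,0]' -0.2 >/dev/null
python3 -m pendant '[-0.02,-0.15,0,0,0,0,-0.02,-0.15,0,0,0,0,-0.02,-0.15,0,0,0,0,-0.02,-0.15,0,0,0,0,-0.02,-0.15,0,0,0,0]' -1 >/dev/null
python3 rel.py 491 253 130 -92 429 255 130 -92; python3 -c "
from h import *
cv2.imwrite('pics/t2.png',manip.camera('top')[:,:,::-1])"
```

```text
t4.3 pos [494.4 106.3 150.7] F [ 0.3 -0.6 -0.8] w-0.1 g0.0 yaw -91.3
-> [-0.0069 -0.1465  0.0212] [-0.008 -0.004  0.022] rows>=3.6
-> [-0.069  -0.147   0.0211] [-0.008 -0.004  0.022] rows>=3.9
```

```bash

python3 -m pendant '[-0.004,-0.146,0.02,0,0,0,-0.004,-0.146,0.02,0,0,0,-0.004,-0.146,0.02,0,0,0,-0.004,-0.146,0.02,0,0,0,-0.004,-0.146,0.05,0,0,0]' >/dev/null
python3 -m pendant '[0,0,0.0,0,0,0,0,0,0.004,0,0,0,0,0,0.008,0,0,0,0,0,0.008,0,0,0]' | grep -E 'pos|force'
python3 -m pendant '[0,0,0.002,0,0,0,0,0,0.002,0,0,0]' | grep -E 'pos|force'; python3 rel.py 491 253 92 -92
```

```text
tool_pos: [497.3, 243.8, 92.5]
force: [0.8, 0.6, -0.1]
grip_force: 0.0
tool_pos: [498.0, 244.5, 92.1]
force: [-0.6, -0.6, 9.5]
grip_force: 4.5
t5.2 pos [498.  244.5  92.1] F [-0.6 -0.6  9.5] w-0.2 g4.5 yaw -92.1
-> [-0.0073 -0.0082  0.0001] [-0.002 -0.008 -0.003] rows>=0.3
```

```bash

python3 -m pendant '[0,0,-0.008,0,0,0,-0.008,-0.008,-0.008,0,0,0,-0.008,-0.008,-0.004,0,0,0,-0.008,-0.008,0,0,0,0,-0.008,-0.008,0,0,0,0]'
python3 -m pendant '[0,0.015,0,0,0,0,0,0.035,0,0,0,0,0,0.055,0,0,0,0,0,0.075,0,0,0,0,0,0.085,0,0,0,0]' | grep -E 'pos|force'
python3 -c "
from h import *
crop(manip.camera('side'),200,200,440,380,3.3,'h3.png')"
```

```text
time: 5.67
tool_pos: [489.3, 255.2, 92.0]
eef_rot: [[0.999, -0.033, 0.004], [-0.033, -0.999, 0.002], [0.004, -0.002, -1.0]]
force: [-3.1, -0.4, 17.6]
width: 0.2
grip_force: 8.9
tool_pos: [488.0, 168.5, 92.0]
force: [0.1, 2.4, 14.7]
grip_force: 6.6
```

View pics/h3.png

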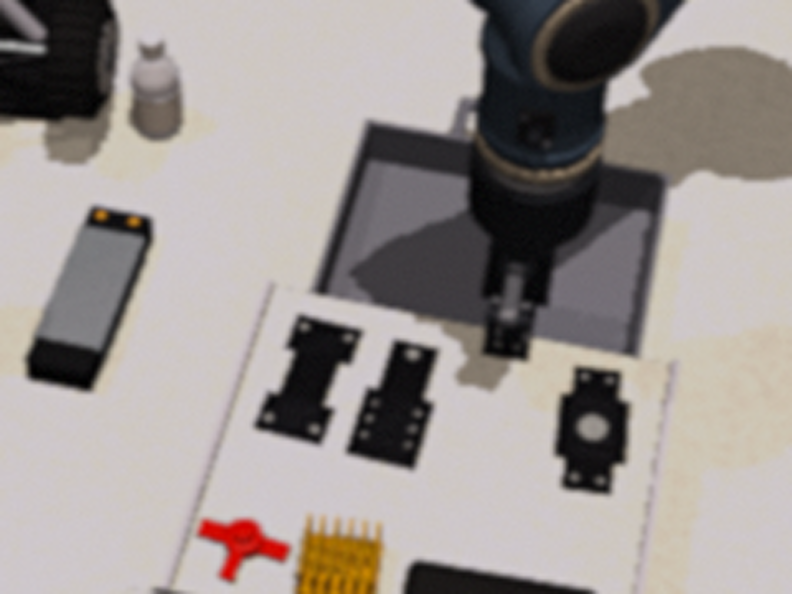

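```bash

python3 -m pendant '[0,0.014,0,0,0,0,0,0.014,-0.03,0,0,0,0,0.014,-0.05,0,0,0,0,0.014,-0.05,0,0,0,0,0.014,-0.05,0,0,0]' | grep -E 'pos|force'
python3 rel.py 429 253 130 -92;python3 -c "
from h import *
crop(manip.camera('side'),200,200,440,380,3.3,'h4.png')"
```

```text
tool_pos: [485.1, 154.4, 140.0]
force: [-1.1, -0.2, 0.2]
grip_force: 0.0
t6.5 pos [485.1 154.4 140. ] F [-1.1 -0.2  0.2] w-0.1 g0.0 yaw -92.0
-> [-0.0594 -0.0966  0.0099] [-0.    -0.003  0.002] rows>=2.7
```

View pics/h4.png

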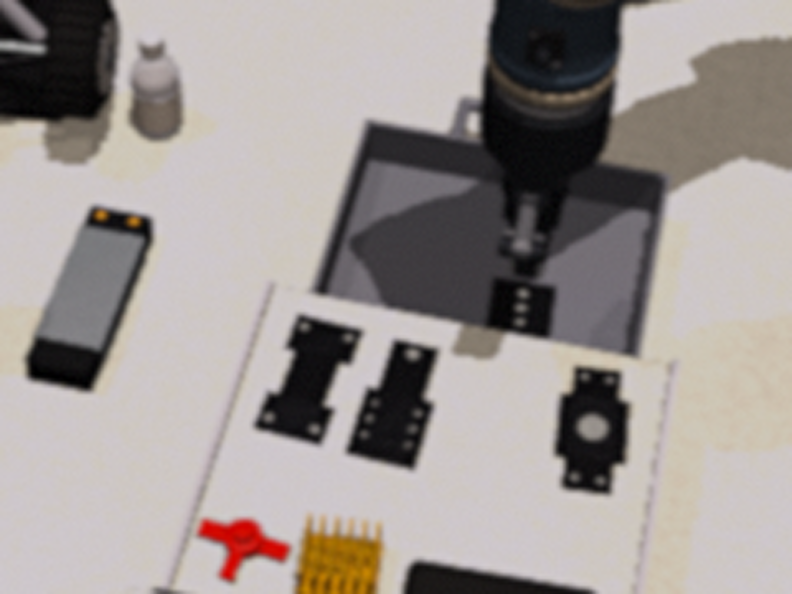

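```bash

python3 -m pendant '[-0.056,-0.1,0,0,0,0,-0.056,-0.1,0,0,0,0,-0.056,-0.1,0.02,0,0,0,-0.056,-0.1,0.038,0,0,0,-0.056,-0.1,0.038,0,0,0]' >/dev/null
python3 -m pendant '[0,0,0,0,0,0,0,0,0,0,0,0]'>/dev/null
python3 rel.py 429 253 90 -92; python3 -c "
from h import *
a=manip.camera('side');b=cv2.imread('pics/side0.png')[:,:,::-1]
d=(cv2.absdiff(a,b).max(2)>60)[290:350,250:400];print(d.sum())
for i in(a,b):
  m=(i.max(2)<60)[290:345,270:400].astype('u1');n,l,s,c=cv2.connectedComponentsWithStats(m);print([(s[j][4],(c[j]+[270,290]).round(1)) for j in range(1,n) if s[j][4]>100])"
```

```text
t7.2 pos [432.7 255.1 101.3] F [-0.  -0.5 -0.1] w-0.1 g0.0 yaw -92.1
-> [-0.0036  0.0022  0.0113] [ 0.002  0.001 -0.002] rows>=0.3
2112
[(np.int32(1347), array([377.4, 310.3])), (np.int32(518), array([293.1, 314.8])), (np.int32(543), array([319.6, 323.7]))]
[(np.int32(216), array([351. , 297.6])), (np.int32(555), array([293.2, 314.7])), (np.int32(574), array([319.5, 323.7])), (np.int32(549), array([349.6, 322.9])), (np.int32(476), array([379.1, 328.8]))]
```

```bash

python3 -m pendant '[-0.004,0.002,0,0,0,0,-0.004,0.002,0.007,0,0,0,-0.004,0.002,0.011,0,0,0,-0.004,0.002,0.011,0,0,0]' | grep -E 'pos|force'
python3 -m pendant '[0,0.015,0,0,0,0,0,0.035,0,0,0,0,0,0.055,0,0,0,0,0,0.075,0,0,0,0,0,0.09,0,0,0,0]' | grep -E 'pos|force'
python3 -m pendant '[0,0.01,0,0,0,0,0,0.01,-0.03,0,0,0,0,0.01,-0.05,0,0,0,0,0.01,-0.05,0,0,0]' | grep -E 'pos|force'
python3 rel.py 550 257 100 -92; python3 -c "
from h import *
a=manip.camera('side');cv2.imwrite('pics/h5.png',a[:,:,::-1])
m=(a.max(2)<60)[280:345,270:400].astype('u1');n,l,s,c=cv2.connectedComponentsWithStats(m);print([(s[j][4],(c[j]+[270,280]).round(1)) for j in range(1,n) if s[j][4]>100])"
```

```text
tool_pos: [429.6, 254.6, 92.0]
force: [-1.1, -1.5, 11.5]
grip_force: 5.8
tool_pos: [426.9, 164.0, 92.0]
force: [-0.2, 2.1, 4.2]
grip_force: 2.0
tool_pos: [426.9, 155.0, 143.6]
force: [1.5, 0.8, 0.8]
grip_force: 0.0
t8.3 pos [426.9 155.  143.6] F [1.5 0.8 0.8] w-0.4 g0.0 yaw -92.0
-> [ 0.1191 -0.1061  0.0446] [-0.004 -0.012 -0.   ] rows>=4.0
[(np.int32(394), array([382.7, 292.8])), (np.int32(358), array([357.7, 291.9])), (np.int32(520), array([293.1, 314.8])), (np.int32(536), array([319.5, 323.9]))]
```

```bash

python3 -m pendant '[0.117,-0.106,0,0,0,0,0.117,-0.106,0,0,0,0,0.117,-0.106,0,0,0,0,0.117,-0.106,0.01,0,0,0,0.117,-0.106,0.042,0,0,0]' >/dev/null
python3 -m pendant '[0,0,0,0,0,0,0,0,0,0,0,0,0,0,0,0,0,0]'>/dev/null
python3 rel.py 552 257 90 -92
```

```text
t9.0 pos [544.4 255.7  98.1] F [ 0.1 -0.6  0.3] w0.1 g0.0 yaw -91.9
-> [ 0.0075 -0.0015  0.0081] [0.002 0.003 0.002] rows>=0.3
```

View pics/h5.png

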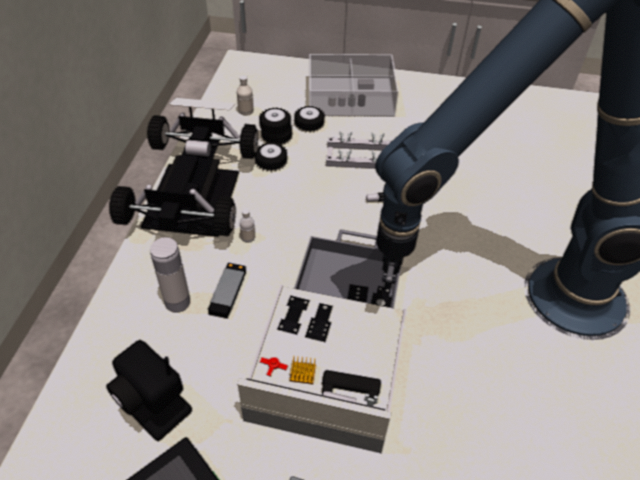

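```bash

python3 -m pendant '[0.007,-0.001,0,0,0,0,0.007,-0.001,0.004,0,0,0,0.007,-0.001,0.008,0,0,0,0.007,-0.001,0.008,0,0,0]' | grep -E 'pos|force'
python3 -m pendant '[0,0.015,0,0,0,0,0,0.035,0,0,0,0,0,0.055,0,0,0,0,0,0.075,0,0,0,0,0,0.091,0,0,0,0]' | grep -E 'pos|force'
python3 -m pendant '[0,0.01,0,0,0,0,0,0.01,-0.03,0,0,0,0,0.01,-0.05,0,0,0,0,0.01,-0.05,0,0,0]' | grep -E 'pos|force'
python3 rel.py 606 252 100 -92; python3 -c "
from h import *
a=manip.camera('side');cv2.imwrite('pics/h6.png',a[:,:,::-1])
m=(a.max(2)<60)[280:345,270:400].astype('u1');n,l,s,c=cv2.connectedComponentsWithStats(m);print([(s[j][4],(c[j]+[270,280]).round(1)) for j in range(1,n) if s[j][4]>100])"
```

```text
tool_pos: [553.6, 257.2, 92.1]
force: [0.8, -0.4, 5.2]
grip_force: 2.5
tool_pos: [550.2, 164.3, 92.1]
force: [0.4, 1.7, 5.1]
grip_force: 2.8
tool_pos: [550.9, 155.7, 144.4]
force: [0.2, -0.3, 0.0]
grip_force: 0.0
t10.1 pos [550.9 155.7 144.4] F [ 0.2 -0.3  0. ] w-0.1 g0.0 yaw -92.0
-> [ 0.0513 -0.0981  0.0449] [-0.003 -0.013 -0.001] rows>=2.9
[(np.int32(101), array([301.7, 284.1])), (np.int32(269), array([332.7, 287.8])), (np.int32(260), array([357.6, 292.7])), (np.int32(259), array([382.4, 296.4])), (np.int32(523), array([293.2, 314.8]))]
```

```bash

python3 -m pendant '[0.054,-0.098,0,0,0,0,0.054,-0.098,0,0,0,0,0.054,-0.098,0,0,0,0,0.054,-0.098,0.01,0,0,0,0.054,-0.098,0.042,0,0,0]' >/dev/null
python3 -m pendant '[0,0,0,0,0,0,0,0,0,0,0,0,0,0,0,0,0,0]'>/dev/null
python3 rel.py 608 252 90 -92
```

```text
t10.8 pos [605.8 251.2  98.5] F [0.6 0.4 0. ] w-0.1 g0.0 yaw -92.0
-> [ 0.0022 -0.0009  0.0084] [0.002 0.002 0.   ] rows>=0.2
```

```bash

python3 -m pendant '[0.002,-0.001,0.004,0,0,0,0.002,-0.001,0.009,0,0,0,0.002,-0.001,0.009,0,0,0]' | grep -E 'pos|force'
python3 -m pendant '[0,0.015,0,0,0,0,0,0.035,0,0,0,0,0,0.055,0,0,0,0,0,0.072,0,0,0,0,0,0.087,0,0,0,0]' | grep -E 'pos|force'
python3 -m pendant '[0,0.01,0,0,0,0,0,0.01,-0.03,0,0,0,0,0.01,-0.05,0,0,0,0,0.01,-0.05,0,0,0]' | grep -E 'pos|force'
python3 -m pendant '[-0.05,0.15,-0.02,0,0,0,-0.05,0.15,-0.02,0,0,0,-0.05,0.15,-0.02,0,0,0,-0.05,0.15,-0.02,0,0,0,-0.05,0.15,-0.02,0,0,0]' >/dev/null
python3 rel.py 510 -60 140 -92; python3 -c "
from h import *
a=manip.camera('side');crop(a,180,180,440,375,3,'h7.png')"
```

```text
tool_pos: [610.1, 253.7, 92.1]
force: [-0.6, -0.5, 8.0]
grip_force: 4.2
tool_pos: [607.1, 165.9, 92.1]
force: [0.8, 1.5, 8.0]
grip_force: 3.5
tool_pos: [607.7, 156.6, 144.5]
force: [1.5, 0.1, 0.7]
grip_force: 0.0
t12.2 pos [547.5  -1.1 159.6] F [-1.   0.5 -0.7] w-0.2 g0.0 yaw -92.6
-> [-0.0347  0.0604  0.02  ] [ 0.012  0.004 -0.02 ] rows>=1.7
```

View pics/h7.png

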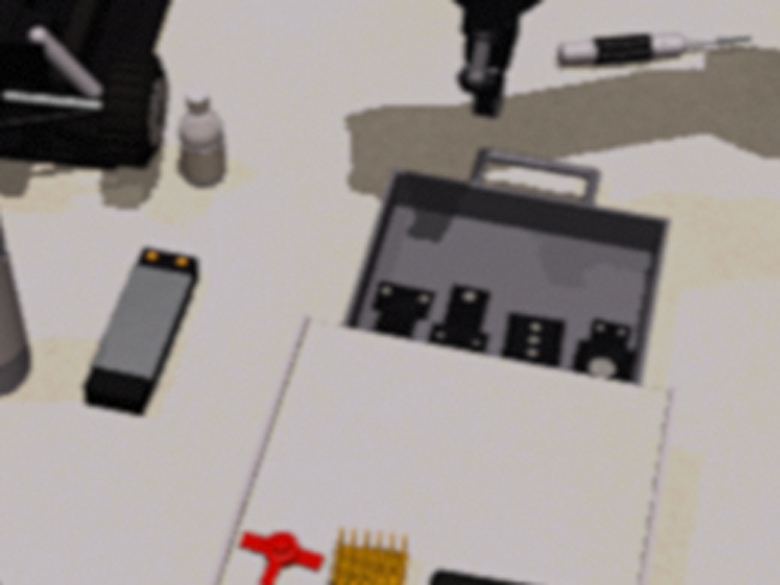

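```bash

python3 -m pendant '[-0.035,0.09,0,0,0,0,-0.035,0.09,0,0,0,0,-0.035,0.09,0,0,0,0,-0.035,0.09,0,0,0,0]' >/dev/null
python3 -m pendant '[0,0,0,0,0,0]' >/dev/null
python3 rel.py 508 -88 48 -92
```

```text
t12.7 pos [512.1 -80.2 159.6] F [0.6 0.5 0.5] w-0.2 g0.0 yaw -92.0
-> [-0.0038  0.008   0.1116] [-0.001 -0.001  0.001] rows>=2.7
```

```bash

python3 -m pendant '[-0.004,0.008,0.03,0,0,0,-0.004,0.008,0.07,0,0,0,-0.004,0.008,0.111,0,0,0,-0.004,0.008,0.111,0,0,0]' | grep -E 'pos|force'
python3 -m pendant '[0,-0.015,0,0,0,0,0,-0.035,0,0,0,0,0,-0.06,0,0,0,0,0,-0.09,0,0,0,0,0,-0.12,0,0,0,0]' | grep -E 'pos|force'
python3 -m pendant '[0,-0.025,0,0,0,0,0,-0.045,0,0,0,0,0,-0.05,0,0,0,0,0,-0.05,0,0,0,0]' | grep -E 'pos|force'
```

```text
tool_pos: [503.1, -85.4, 41.9]
force: [-1.5, 0.8, -0.3]
grip_force: 0.0
tool_pos: [512.9, 33.1, 50.6]
force: [1.7, -2.7, 0.3]
grip_force: 1.4
tool_pos: [514.2, 84.9, 50.3]
force: [0.5, -1.1, 0.8]
grip_force: 0.0
```

```bash

for i in 1 ; do python3 -m pendant '[0,-0.004,0,0,0,0,0,-0.006,0,0,0,0,0,-0.006,0,0,0,0]' | grep -E 'pos|force'
python3 -m pendant '[0,-0.003,0,0,0,0,0,-0.003,0,0,0,0]' | grep -E 'pos|force'; python3 -m pendant '[0,-0.003,0,0,0,0,0,-0.003,0,0,0,0]' | grep -E 'pos|force'; done
```

```text
tool_pos: [513.7, 86.7, 48.9]
force: [-0.4, 0.3, -0.8]
grip_force: 0.0
tool_pos: [513.8, 89.6, 48.7]
force: [-1.4, -1.2, 0.8]
grip_force: 0.8
tool_pos: [513.9, 93.3, 48.6]
force: [0.6, -2.2, 0.1]
grip_force: 0.8
```

```bash

python3 -m pendant '[0,-0.003,0,0,0,0,0,-0.003,0,0,0,0]' | grep -E 'pos|force'
python3 -m pendant '[0,-0.003,0,0,0,0,0,-0.003,0,0,0,0]' | grep -E 'pos|force'; python3 -m pendant '[0,-0.003,0,0,0,0,0,-0.003,0,0,0,0]' | grep -E 'pos|force'
```

```text
tool_pos: [514.0, 96.4, 48.6]
force: [-0.1, -1.3, 0.2]
grip_force: 0.6
tool_pos: [514.0, 96.7, 48.6]
force: [0.5, -6.8, 2.8]
grip_force: 3.9
tool_pos: [513.9, 97.0, 48.5]
force: [-0.1, -12.3, 5.7]
grip_force: 6.8
```

```bash

python3 -m pendant '[0,0.03,0,0,0,0,0,0.04,-0.02,0,0,0,0,0.05,-0.06,0,0,0,0,0.07,-0.1,0,0,0,0,0.1,-0.12,0,0,0]' >/dev/null
python3 -m pendant '[-0.03,0.15,0,0,0,-0.63,-0.03,0.15,0,0,0,-0.63,-0.03,0.15,0,0,0,-0.63,-0.03,0.15,0,0,0,-0.63,-0.03,0.15,0,0,0,-0.63]' 1 >/dev/null
python3 rel.py 457 -225 90 -73;  python3 -c "
from h import *
a=manip.camera('top');cv2.imwrite('pics/t8.png',a[:,:,::-1]);c=a[200:370,200:570]
crop(a,200,190,560,370,2.2,'t8c.png')"
```

```text
t15.7 pos [ 473.1 -154.3  168.2] F [-0.7  0.7 -0.5] w60.6 g0.0 yaw -73.7
-> [-0.0351  0.0631  0.0785] [ 0.005  0.005 -0.024] rows>=2.6
```

View pics/t8c.png

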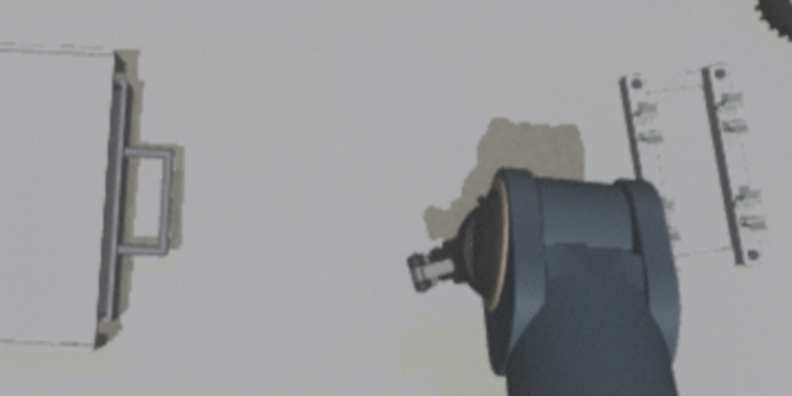

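```bash

python3 -m pendant '[-0.033,0.063,0,0,0,0,-0.033,0.063,0.04,0,0,0,-0.033,0.063,0.078,0,0,0,-0.033,0.063,0.078,0,0,0,-0.033,0.063,0.078,0,0,0]' -0.1 >/dev/null
python3 rel.py 457 -225 21 -73;  python3 -c "
from h import *
print(w2p('side',np.array([457,-225,18.])),w2p('side',np.array([457,-225,12.])))
a=manip.camera('side');crop(a,310,140,470,260,4.5,'s9.png')"
```

```text
t16.2 pos [ 461.3 -214.1   88.8] F [-0.4 -0.4  0.7] w38.4 g0.0 yaw -73.0
-> [-0.007   0.0095  0.0677] [-0.009  0.007  0.001] rows>=1.6
[387.14883991 195.72457446] [386.90477598 197.38492015]
```

View pics/s9.png

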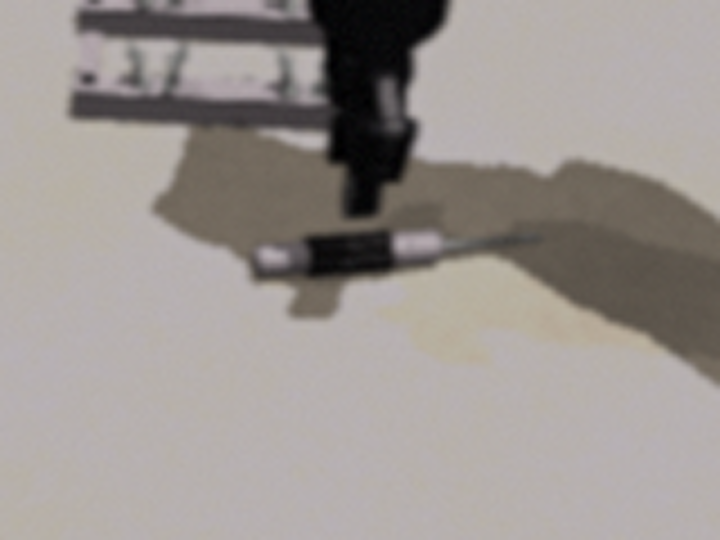

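```bash

python3 -m pendant '[-0.006,0.009,0,0,0,0,-0.006,0.009,0.03,0,0,0,-0.006,0.009,0.06,0,0,0,-0.006,0.009,0.066,0,0,0,-0.006,0.009,0.066,0,0,0]' | grep -E 'pos|force'
python3 rel.py 457 -225 21 -73
```

```text
tool_pos: [459.3, -226.2, 24.8]
force: [0.4, 0.7, 0.5]
grip_force: 0.0
t16.6 pos [ 459.3 -226.2   24.8] F [0.4 0.7 0.5] w38.0 g0.0 yaw -73.0
-> [-0.0018 -0.0018  0.0038] [-0.001  0.001  0.001] rows>=0.1
```

```bash

python3 -m pendant '[-0.002,-0.001,0.003,0,0,0,-0.002,-0.001,0.003,0,0,0]' -0.1 | grep -E 'pos|force'
python3 -m pendant '[0,0,0,0,0,0,0,0,0,0,0,0,0,0,0,0,0,0,0,0,0,0,0,0,0,0,0,0,0,0]' -1 80 | grep -E 'pos|force|width'
python3 -m pendant '[0,0,-0.02,0,0,0,0,0,-0.06,0,0,0,0,0,-0.09,0,0,0,0,0,-0.09,0,0,0]' | grep -E 'pos|force|width'; python3 rel.py 503.5 -386 110 7.5 593 -374 110 7.5
```

```text
tool_pos: [457.9, -226.5, 23.2]
force: [-0.8, -0.2, -0.2]
grip_force: 0.0
tool_pos: [458.1, -226.7, 23.5]
force: [-1.8, 0.7, 7.4]
width: 21.8
grip_force: 78.6
tool_pos: [461.2, -227.8, 118.0]
force: [0.4, 0.1, -0.3]
width: 21.9
grip_force: 79.0
t17.6 pos [ 461.2 -227.8  118. ] F [ 0.4  0.1 -0.3] w21.9 g79.0 yaw -73.1
-> [-0.0057  0.1636  0.0094] [ 0.026 -0.003 -2.685] rows>=3.9
-> [0.0834 0.1782 0.0104] [ 0.026 -0.003 -2.685] rows>=4.7
```

```bash

python3 -m pendant '[-0.006,0.16,0,0,0,-0.9,-0.006,0.16,0,0,0,-0.9,-0.006,0.16,0,0,0,-0.9,-0.006,0.16,0,0,0,-0.9,-0.006,0.16,0,0,0,-0.9]' >/dev/null
python3 -m pendant '[0,0,0,0,0,-0.9,0,0,0,0,0,-0.9,0,0,0,0,0,-0.9,0,0,0,0,0,-0.9,0,0,0,0,0,-0.9]' >/dev/null
python3 -m pendant '[0,0,0,0,0,-0.885,0,0,0,0,0,-0.885,0,0,0,0,0,-0.885,0,0,0,0,0,-0.885,0,0,0,0,0,-0.885]' >/dev/null
python3 rel.py 503.5 -386 85 7.5; python3 -c "
from h import *
b=cv2.imread('pics/top0.png')[:,:,::-1]
a=manip.camera('top');s=manip.camera('side')
x=cv2.resize(a[215:375,430:590],None,fx=3.6,fy=3.6,interpolation=2)[:576]
y=cv2.resize(s[90:250,290:450],None,fx=3.6,fy=3.6,interpolation=2)[:576]
cv2.imwrite('pics/r1.png',cv2.resize(np.hstack([x,y])[:,:,::-1],(800,400)))"
```

```text
t18.8 pos [ 497.7 -381.   111.5] F [-0.1  0.4 -0.5] w21.6 g79.0 yaw 7.4
-> [-0.0057  0.0051  0.0265] [-0.    -0.001 -0.003] rows>=0.7
```

View pics/r1.png

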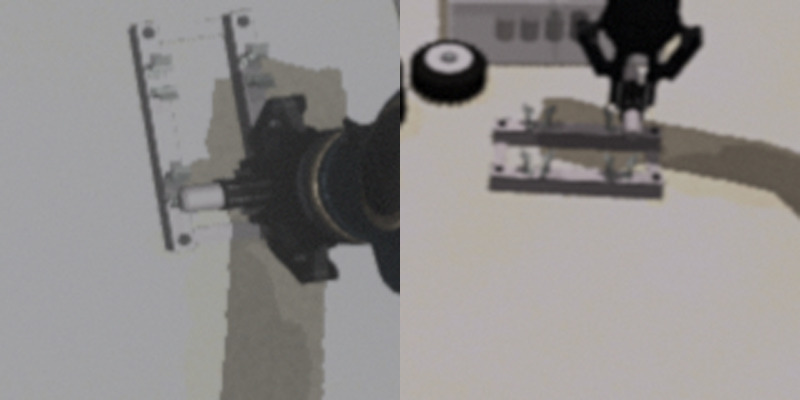

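```bash
python3 -c "
from h import *
P=lambda u,v,z:p2w('top',430+u/2.5,215+v/2.5,z).round(1)
print(P(181,198,100),P(225,193.5,100), 'exp end',490.5,-326.5)
print(w2p('top',np.array([490.5,-326.5,100]))*2.5-[1075,537.5])
for u,v in((163,62),(165,94),(178,170)):print(P(u,v,48))
for p in((148,33),(183,239),(242,21)):print(P(*p,25))
"; python3 -c "
import cv2
a=cv2.imread('pics/c2.png');print(a.shape)"
```

```text
[ 489.9 -326.   100. ] [ 493.5 -359.7  100. ] exp end 490.5 -326.5
[181.5694852  197.20248557]
[ 600.7 -333.6   48. ]
[ 574.5 -334.1   48. ]
[ 513.1 -342.    48. ]
[ 627.9 -329.5   25. ]
[ 457.8 -351.4   25. ]
[ 638.5 -408.5   25. ]
(592, 518, 3)
```

```bash

python3 -m pendant '[-0.006,0.006,0,0,0,0,-0.006,0.006,0.015,0,0,0,-0.006,0.006,0.03,0,0,0,-0.006,0.006,0.03,0,0,0,-0.006,0.006,0.03,0,0,0]' - 100 | grep -E 'pos|force'
python3 rel.py 504 -386 66 7.5
```

```text
tool_pos: [503.4, -385.5, 79.4]
force: [0.2, 0.5, -0.7]
grip_force: 103.1
t19.3 pos [ 503.4 -385.5   79.4] F [ 0.2  0.5 -0.7] w20.6 g103.1 yaw 7.5
-> [-0.0006  0.0005  0.0134] [-0.006 -0.005 -0.   ] rows>=0.3
```

```bash

python3 -m pendant '[0,0,0.007,0,0,0,0,0,0.014,0,0,0,0,0,0.014,0,0,0]' | grep -E 'pos|force'
for i in 1 2 3 ; do python3 -m pendant '[0,0,0.004,0,0,0,0,0,0.004,0,0,0]' | grep -E 'pos|force'; done
```

```text
tool_pos: [503.8, -385.9, 66.1]
force: [-0.7, -0.0, -1.7]
grip_force: 103.1
tool_pos: [504.8, -386.3, 63.3]
force: [-0.6, -0.6, -1.1]
grip_force: 103.2
tool_pos: [505.4, -386.8, 60.9]
force: [-1.1, 0.3, 4.5]
grip_force: 103.8
tool_pos: [505.7, -387.2, 58.2]
force: [-2.3, 1.0, 10.2]
grip_force: 104.6
```

```bash

python3 -m pendant '[0.001,-0.0015,0.003,0,0,0,0.001,-0.0015,0.003,0,0,0]' | grep -E 'pos|force'
for i in 1 2 ; do python3 -m pendant '[0,0,0.003,0,0,0,0,0,0.003,0,0,0]' | grep -E 'pos|force'; done
```

```text
tool_pos: [505.4, -387.2, 56.0]
force: [0.8, -1.2, 10.7]
grip_force: 104.5
tool_pos: [505.2, -387.3, 52.1]
force: [1.7, -2.3, 3.6]
grip_force: 103.7
tool_pos: [504.6, -386.5, 47.3]
force: [4.2, -2.0, -3.2]
grip_force: 102.9
```

```bash

for i in 1 2 3 ; do python3 -m pendant '[0,0,0.002,0,0,0,0,0,0.002,0,0,0]' | grep -E 'pos|force'; done
```

```text
tool_pos: [504.6, -386.3, 46.5]
force: [0.4, -0.6, 9.3]
grip_force: 104.4
tool_pos: [504.7, -386.2, 46.4]
force: [-3.6, 1.7, 20.6]
grip_force: 105.9
tool_pos: [504.7, -386.3, 46.3]
force: [-7.3, 3.5, 32.6]
grip_force: 107.3
```

```bash

python3 -m pendant '[0,0,-0.005,0,0,0,0,0,-0.005,0,0,0]' | grep -E 'pos|force'
python3 -m pendant '[0,0,-0.005,0,0,0,0,0,-0.005,0,0,0,0,0,-0.005,0,0,0]' -0.1 | grep -E 'pos|force|width'
python3 -m pendant '[0,0,-0.03,0,0,0,0,0,-0.07,0,0,0,0,0,-0.11,0,0,0,0,0,-0.15,0,0,0]' | grep -E 'pos|force|width'
python3 -m pendant '[0.2,-0.02,0,0,0,0,0.2,-0.02,0,0,0,0,0.2,-0.02,0,0,0,0,0.2,-0.02,0,0,0,0,0.2,-0.02,0,0,0,0]' | grep -E 'pos'
python3 -c "
from h import *
a=manip.camera('top');s=manip.camera('side')
x=cv2.resize(a[215:375,430:590],None,fx=2.5,fy=2.5,interpolation=2)
y=cv2.resize(s[180:340,250:410],None,fx=2.5,fy=2.5,interpolation=2)
z=cv2.resize(a[190:350,90:300],None,fx=2,fy=2,interpolation=2)[:200]
o=np.hstack([x,y]);cv2.imwrite('pics/r2.png',np.vstack([o,cv2.resize(a[195:350,90:590],(800,200))])[:,:,::-1])"
```

```text
tool_pos: [504.4, -385.5, 46.6]
force: [3.7, -2.2, 0.1]
grip_force: 103.4
tool_pos: [502.1, -385.1, 50.0]
force: [-1.0, -0.7, 0.4]
width: 38.5
grip_force: 0.0
tool_pos: [501.9, -384.9, 201.2]
force: [-0.2, -1.0, 0.9]
width: 38.5
grip_force: 0.0
tool_pos: [455.1, -186.8, 200.1]
```

View pics/r2.png

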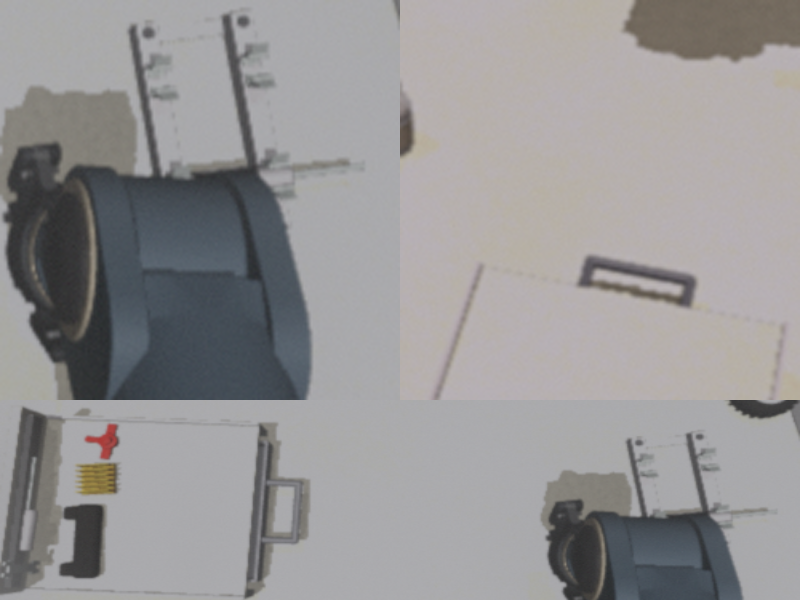

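```bash

python3 -m pendant '[0.15,0.02,-0.05,0,0,0,0.15,0.02,-0.05,0,0,0,0.15,0.02,-0.05,0,0,0,0.15,0.02,-0.05,0,0,0,0.15,0.02,-0.05,0,0,0]' | grep -E 'pos'
python3 -c "
from h import *
a=manip.camera('top');b=cv2.imread('pics/top0.png')[:,:,::-1]
np.set_printoptions(linewidth=250)
for i in(b,a): print(i[270:290,248:292].mean((0,2)).astype(int))
for y in(165.2-52,93.6): print('bar axis',w2p('top',np.array([514,y,40.])))
print('front home',w2p('top',np.array([514,155.2,52.])),'edge',w2p('top',np.array([514,165.2,72.])))
m=(a.max(2)<75)[260:330,500:540].astype('u1');n,l,s,c=cv2.connectedComponentsWithStats(m)
for j in range(1,n):
  if s[j][4]>25:print(s[j],p2w('top',c[j][0]+500,c[j][1]+260,42))
for y in(-386,):print(w2p('top',np.array([504,y,40.])))
for r in range(276,302,1): print(r,a[r,488:545].mean(1).astype(int))
"
```

```text
tool_pos: [458.1, -31.6, 253.0]
[ 85  79  80  81  81  81  83  89  98 119 132 133 133 133 127 103  67  68  90 109 114 121 132 152 162 163 163 163 163 163 163 163 162 156 132 115 122 115 106 111 112 112 117 136]
[ 93  88  90 101 123 127  94  70  75  97 116 121 126 140 160 170 171 171 171 171 171 171 171 170 160 130 123 129 116 105 113 118 119 122 135 154 169 171 171 171 170 171 171 170]
bar axis [275.94779371 281.27966645]
bar axis [285.55245996 281.33952706]
front home [254.50582353 280.92076414] edge [247.95754944 280.49269884]
[  8  21  25  14 124] [ 504.50571996 -381.1014103    42.        ]
[521.82121523 287.76821365]
276 [168 148  93  89 106 143 169 172 171 171 172 171 171 171 171 171 171 170 171 171 171 172 170 171 171 171 171 173 170 171 171 171 170 171 171 169 171 172 169 155 103  84  83  96 132 167 170 160 131 128 128 131 141 155 154 152 151]
277 [170 154  99  83  94 132 167 172 171 171 170 171 172 169 167 169 171 171 171 171 171 171 171 170 171 170 171 171 172 171 169 171 171 171 171 171 169 169 168 157 115  86  83  87 124 166 168 160 130 122 124 130 136 139 139 140 141]
278 
[... 4911 characters left out ...]
99 [171 171 169 168 162 132  89  86 104 145 167 165 166 157 136 141 147 147 148 154 155 160 168 168 169 166 169 168 168 169 169 170 170 169 170 169 170 169 169 169 171 170 170 158 114  85  83  87 124 166 166 167 169 169 170 170 168]
300 [170 170 169 169 165 146  94  84  96 132 168 168 168 163 158 161 164 163 160 165 165 168 168 168 169 169 169 169 170 170 169 168 168 169 169 169 169 169 169 170 171 170 171 160 122  89  84  86 121 164 167 169 171 171 171 170 169]
301 [171 171 170 169 169 156 103  86  90 123 166 170 168 168 167 169 170 166 159 168 169 169 168 169 168 169 169 170 169 170 170 171 170 170 171 171 170 172 171 171 170 169 167 161 132  91  83  85 117 162 170 172 171 171 172 171 170]
```

```bash
python3 -c "
from h import *
c=np.array([504,-386.]);d=np.array([-.1305,.9914])
for s in(55,25,-25,-55,-115):
  for z in(35,45): print(s,z,w2p('top',np.r_[c+d*s,z]).round(1))
a=manip.camera('top')
for r in range(274,294,2): print(r,a[r,528:596].mean(1).astype(int).tolist())
"
```

```text
55 35 [494.2 291.2]
55 45 [495.8 291.1]
25 35 [508.8 289.4]
25 45 [510.5 289.3]
-25 35 [533.  286.3]
-25 45 [535.  286.2]
-55 35 [547.6 284.5]
-55 45 [549.7 284.3]
-115 35 [576.6 280.8]
-115 45 [579.  280.6]
274 [89, 86, 84, 114, 159, 169, 170, 165, 151, 150, 149, 151, 156, 169, 171, 171, 171, 169, 170, 171, 172, 171, 172, 171, 172, 171, 170, 171, 171, 171, 171, 170, 170, 171, 171, 172, 171, 171, 172, 171, 172, 172, 171, 170, 170, 170, 172, 170, 170, 171, 170, 169, 171, 171, 172, 171, 171, 170, 172, 172, 170, 170, 171, 170, 170, 169, 171, 171]
276 [105, 84, 80, 92, 132, 167, 170, 161, 131, 126, 129, 130, 138, 153, 154, 153, 149, 156, 170, 170, 171, 171, 171, 171, 171, 171, 170, 171, 171, 170, 171, 171, 170, 171, 170, 169, 172, 171, 171, 170, 171, 171, 170, 170, 170, 171, 170, 171, 171, 170, 172, 172, 171, 171, 170, 170, 171, 171, 170, 169, 170, 170, 170, 170, 171, 170, 170, 170]
278 [119, 86, 82, 86, 119, 159, 150, 141, 119, 115, 119, 133, 135, 138, 138, 139, 143, 156, 168, 171, 171, 171, 171, 170, 170, 170, 170, 167, 169, 168, 169, 169, 169, 170, 170, 168, 162, 152, 150, 149, 150, 1
[... 1806 characters left out ...]
171, 170, 171, 170, 171]
290 [80, 79, 80, 85, 76, 77, 104, 140, 139, 131, 125, 139, 154, 156, 154, 151, 147, 148, 148, 152, 165, 168, 169, 168, 169, 169, 168, 168, 169, 169, 169, 169, 171, 169, 171, 172, 171, 171, 170, 170, 170, 171, 170, 171, 169, 170, 171, 172, 171, 171, 170, 171, 170, 170, 172, 172, 172, 171, 170, 171, 171, 171, 171, 171, 171, 170, 170, 170]
292 [81, 85, 89, 81, 77, 74, 92, 126, 140, 104, 97, 106, 114, 120, 128, 127, 127, 127, 127, 138, 159, 169, 170, 170, 170, 170, 170, 169, 170, 170, 170, 170, 170, 171, 171, 171, 171, 170, 171, 171, 170, 172, 171, 171, 171, 170, 171, 170, 170, 171, 171, 171, 171, 172, 171, 172, 170, 170, 170, 171, 171, 171, 171, 171, 170, 171, 170, 170]
```

```bash
python3 -c "
from station import manip
print(manip.job_done())"
```

```text
the job is handed in; nothing more can be done
None
```

The job is handed in, but the verdict isn't known, as no result came back: all four plates were dragged off the riser into the bin, the bin was pushed home to its stop, and the one driver was snapped into station 2, about 2 mm off centre by my measurement; the other gear was not touched.

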